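Close up the plate reader and start it

TASK

Get the plate reader running: with the fingertips, push its plate carriage fully home and push the open lid on its top fully shut (either one first), and only when both are closed press the start button all the way down and let it come back up. Only push, nothing is picked up: the sample plate stays seated in the carriage, and the glassware and the tip box standing around are left undisturbed.

Things in the scene. Friction and masses are not known exactly. Their poses are not given: they have to be found in the camera images.
- reader: White box-shaped microplate reader fixed on the bench, 270 deep (x) x 240 wide (y) x 115 high (mm). Origin on the bench under the middle of its front face; its x axis points into the machine (the body spans x 0 to 270, y -120 to 120), z up. The carriage comes out of the front face towards -x; the lid and the start button are on the top.
- carriage (a joint): How far the plate carriage is out, in m along the reader's -x: 0 fully home, 0.10 farthest out; starts at about 0.085. It slides with about 2 N of friction plus light damping, stays where it is left and ends on a hard stop at 0.
- carriage_front (a point): Middle of the front face of the carriage's front panel; axes as the reader's. The grey panel is 164 wide (y), 42 high and 14 thick; its top edge is 21 mm above this point, 97 mm above the bench and 18 mm below the reader's top. Push it towards the reader's +x. When home, the panel lies against the reader's front face with this point 14 mm in front of that face.
- plate: Loose clear sample plate with 24 amber wells, 85.5 (x) x 127 (y) x 14 high (mm), 70 g, lying in the carriage's pocket, which has a rim 6 mm high. Origin at the centre of its underside, which is 64 mm above the bench; in the carriage it lies about 60 mm behind carriage_front.
- lid (a joint): Opening angle of the lid in rad: 0 shut (flat on the reader's top), starts 0.6 to 1.05. Stiff hinge (about 0.14 N m): it stays where it is left. To shut it, press down on its upper face.
- lid_hinge (a point): Middle of the lid's hinge line, which runs along the reader's y at its far edge: in the reader's frame at x 168, y 30, z 116 (mm). Origin on the underside of the lid.
- lid_edge (a point): Middle of the lid's free edge, on its upper face. The grey lid is a plain plate 110 long from hinge to free edge, 136 wide (y), 8 thick. Open, the free edge stands up and the upper face looks up and away from the robot; shut, the upper face is 124 mm above the bench and the free edge is 58 mm behind the reader's front face.
- start (a joint): Travel of the start button in m: 0 up, 0.006 fully down. A spring pushes it back up; fully down takes 5 N.
- start_top (a point): Centre of the top face of the round start button (radius 11 mm) in a small grey housing on the reader's top, at x 35, y -88 mm in the reader's frame. Press straight down.
- bottle: Bystander: capped amber glass bottle, 64 across, 140 high (mm), origin at the centre of its underside; loose.
- flask: Bystander: conical glass flask, 80 across at the foot, 113 high (mm), origin at the centre of its underside; loose.
- beaker: Bystander: open glass beaker, 68 across, 85 high (mm), origin at the centre of its underside; loose.
- tipbox: Bystander: square grey tip box with a clear top, 72 x 72 x 63 high (mm), origin at the centre of its underside; loose.
There are look-alikes about, which are no part of the job. Of the things shaped like the plate, the clear one is meant.

How it is judged:
On the way, in this order (a step that is already met when the one before it is completed fails the run):
1. the carriage is fully home and the lid is shut (value of joint carriage below 0.003 m and value of joint lid below 0.035 rad), for 0.2 s.
2. the start button is pressed all the way down (value of joint start above 0.0045 m), for 0.05 s.
3. the start button is back up (value of joint start below 0.0015 m), for 0.1 s.
At the end, for the whole second after the job is handed in: The carriage is home to within 3 mm, the lid shut to within 0.035 rad (4 mm at its edge), the start button has been pressed at least 4.5 mm down after both were closed and is up again, and the plate lies seated and at rest in the carriage (all of step 1 and value of joint start below 0.0015 m and z of plate in the frame of carriage_front below -0.008 m and x of plate in the frame of carriage_front between 0.053 and 0.066 m and linear speed of plate below 0.02 m/s); the robot touches nothing.
It fails at once if the start button is pressed while the carriage or the lid is still open (value of joint start above 0.003 m and (value of joint carriage above 0.006 m or value of joint lid above 0.06 rad)).
It fails at once if the sample plate is lifted or knocked out of its pocket (z of plate in the frame of carriage_front above -0.004 m or angle between plate's own z axis and vertical above 0.15 rad).
It fails at once if a bystander is pushed or lifted more than 25 mm, or tipped over (distance of any of bottle, flask, beaker, tipbox from where it was at the start of the episode above 0.025 m or angle between any of bottle, flask, beaker, tipbox's own z axis and vertical above 0.35 rad).
It also fails if it takes over 45 s, if anything falls off the work surface, if the arm or the gripper's body presses on something with over 40 N, if the wrist force passes 120 N, or if a joint passes its speed limit or range.

ROBOT

A 6-joint arm with a two-finger parallel gripper is mounted at the origin on the work surface. World frame = base frame: x ahead of the robot, y to its left, z up, the work surface at z = 0. Lengths are in m, angles in rad, forces in N, time in s.
With the tool pointing down it reaches from about 0.225 to 0.875 m from the base axis. Payload 3.4 kg.
Tool frame: the origin (TCP) lies on the centre line of the jaws, within the pads' length; the fingertips stand 11 mm ahead of it and the grasp point (between the pads) lies 8 mm behind it; x points along the fingers, y is the direction in which the jaws open and shut, and the axes are right-handed (so a half turn about x gives the same grasp; the last joint's range is limited). The gripper opens to 85 mm and grips with 20 to 120 N. Pads are 22 mm wide; open, the fingers measure 114 mm over their backs; the gripper's body (76 mm by 85 mm) begins 54 mm behind the grasp point. The pads swing forward as they close: fully open they stand 13 mm farther back than shut.
Start: joints at [1.029, 0.276, 1.505, -0, 1.361, -0.121], TCP at [0.235, 0.525, 0.242] pointing down, gripper open.
Joint ranges: [-2.89, 2.89], [-0.75, 2.08], [0.22, 2.7], [-1.18, 4.32], [0.11, 2.71], [-2.7, 2.7]. Speed limits (rad/s): [2.57, 2.57, 3.14, 3.14, 3.14, 3.14].

INTERFACE

Orientations are given as a unit quaternion [x, y, z, w].
In Python, from cell import manip gives the robot as it stands. The module is installed in compiled form; this text tells all that it offers.
- The arm moves only by the tool step_arm, never from a script. Its argument "series" is a list of rows, each an object of numbers: "dx", "dy", "dz": the shift along the tool's x, y, z in cm; "twist": the turn about the tool's x in rad. A call has 1 to 20 rows; each row is the pose to reach, as a shift and turn from the pose measured when the call began, along the tool's axes at that moment; what a row does not reach only later rows make up. A row lasts 1/8 s, in which the tool goes at most 62.5 mm and 10.7 degrees, less where a joint would pass 70% of its speed; a pose out of reach is approached as far as the arm can. A call with a gripper value outside its range is refused whole. "jaw" is the finger opening in cm, from 0 to 8.54, set as the call begins (left out, the last holds). The fingers move at their own pace and stop on an object; the grip force is fixed at half the most. Time passes only in rows, so rows that repeat a pose let the fingers close. It gives the time, the measured TCP pose, the force and the opening at its end, in the units of the state.
- manip.read_state(): the state, without advancing time (a new reading comes with each control period).
- manip.capture(name): name is "scene" or "top" or "wrist"; returns the picture (400x640x3 uint8, red, green, blue); there is no depth.
- manip.camera_info(name): a dict with "fx", "fy", "cx", "cy" (pixels), "T" (4x4, takes a point from camera to world coordinates). Camera axes: x right, y up, looking along -z (the intrinsics and any distortion apply to the point x, -y, -z); pixel columns grow to the right and rows downward; lengths in m; the calibration is good to about 2 mm. A picture is of the moment at which its call begins: read the wrist's pose just before it. camera_info takes no time and is no camera call; for the wrist camera it gives the pose at the moment of the call.
- manip.close_job(): hands the job in, once; it reports no verdict.
Trained networks look in the newest picture that a camera, given by its name, has taken for a name from the list of things; names that differ only in an ending like _2 or _b are one class to them, and where a whole thing is asked for, a point or a joint stands for the part that bears it (a point fixed in the world has none). Each returns a list of dicts, best first, with "p" (0 to 1); they miss things now and then, are a little off and sometimes report something else, mostly with a low value. They report only what shows in the picture. A call takes as long as a camera call. They do not tell look-alikes from the thing itself.
- manip.recognise(query, camera): "position" ([column, row] in pixels, amid what is visible of it).
- manip.pinpoint(query, camera): "position" ([column, row] in pixels: a listed point, or the origin of a listed thing).
The state is a dict: "clock": time; "joint_positions": joint angles; "qd": joint speeds; "tau": joint torques, N m; "ee_pos": TCP position; "orientation": TCP orientation; "wrist_force": force on the tool from outside, world axes, zero at the start; "wrist_torque": the same for the moment, N m; "grip_width": finger opening in m.
Only numpy, scipy, OpenCV 4.12 (cv2) and the standard library are available. Lean on these libraries where they do the work, as an engineer would, in place of code of your own. Each camera call takes 0.05 s, during which the arm holds its last target.

## Working session

There is one attempt and no reset: what is moved stays moved. The work goes in short steps, Python scripts to look and compute and a tool call to move; the robot and the scene stay as the last step left them, time stands still between calls to the robot, and variables do not carry over. Pictures are saved under pics/ and viewed, and the job is handed in when it is done.

Besides the shell and the picture viewer there is one more tool, called after "Emit:" by a JSON object that holds its "fn" and its "kwargs". step_arm: Moves the arm, as the interface text tells. Its arguments: {"type":"object","properties":{"series":{"type":"array","items":{"type":"object","properties":{"dx":{"type":"number"},"dy":{"type":"number"},"dz":{"type":"number"},"twist":{"type":"number"}}}},"jaw":{"type":"number"}},"required":["series"]}

```bash
mkdir -p pics; cat > h.py <<'E'
import numpy as np, cv2
from cell import manip
def save(cam,fn):
    im=manip.capture(cam); cv2.imwrite('pics/'+fn,im[:,:,::-1]); return im
def ray(cam,px,ci=None):
    ci=ci or manip.camera_info(cam); T=np.array(ci['T'])
    d=np.array([(px[0]-ci['cx'])/ci['fx'],-(px[1]-ci['cy'])/ci['fy'],-1.])
    return T[:3,3],T[:3,:3]@d
def atz(cam,px,z,ci=None):
    o,d=ray(cam,px,ci); return o+d*(z-o[2])/d[2]
def tri(c1,p1,c2,p2):
    o1,d1=ray(c1,p1);o2,d2=ray(c2,p2)
    A=np.stack([d1,-d2],1);s=np.linalg.lstsq(A,o2-o1,rcond=None)[0]
    a=o1+s[0]*d1;b=o2+s[1]*d2
    return (a+b)/2,np.linalg.norm(a-b)
E
python3 - <<'E'
from h import *
np.set_printoptions(precision=4,suppress=True)
print(manip.read_state())
for c in ['scene','top']:
    save(c,c+'0.png')
    i=manip.camera_info(c);print({k:(v if k!='T' else np.array(v)) for k,v in i.items()})
    for q in ['carriage_front','lid_hinge','lid_edge','start_top','plate','reader','bottle','flask','beaker','tipbox']:
        print(c,q,[(np.round(r['position'],1),round(r['p'],2)) for r in manip.pinpoint(q,c)][:3])
E
```

```text
{'clock': 0.0, 'joint_positions': array([ 1.029 ,  0.2766,  1.5061, -0.    ,  1.3607, -0.121 ]), 'qd': array([-0.0005, -0.0001, -0.0002,  0.0002, -0.0014, -0.001 ]), 'tau': array([ -0.0001, -41.6775, -24.5802,  -0.0006,   0.0112,  -0.    ]), 'ee_pos': array([0.2346, 0.5244, 0.2414]), 'orientation': array([ 0.1471,  0.6917, -0.1483,  0.6913]), 'wrist_force': array([-0.6741,  0.1899,  0.7267]), 'wrist_torque': array([0.0244, 0.0092, 0.0103]), 'grip_width': 0.08553540384195599}
{'fx': 365.7895275747947, 'fy': 365.7895275747947, 'cx': 321.19241104408553, 'cy': 196.486484414586, 'T': array([[ 0.2946, -0.6025,  0.7417,  1.2803],
       [ 0.9555,  0.1726, -0.2394, -0.1948],
       [ 0.0162,  0.7792,  0.6265,  0.7127],
       [ 0.    ,  0.    ,  0.    ,  1.    ]])}
scene carriage_front [(array([317.1, 179.1]), 0.91)]
scene lid_hinge [(array([362.8, 224.5]), 0.81), (array([325.2, 218.3]), 0.31)]
scene lid_edge [(array([354.8, 178.3]), 0.78), (array([407.3, 227.1]), 0.69)]
scene start_top [(array([296.3, 193.7]), 0.42)]
scene plate [(array([385.8, 173.5]), 0.94), (array([195.7, 216.7]), 0.78),
[... 438 characters left out ...]
1,  0.0412],
       [ 0.0025,  0.1506,  0.9886,  1.1527],
       [ 0.    ,  0.    ,  0.    ,  1.    ]])}
top carriage_front [(array([313.4, 242.5]), 0.82)]
top lid_hinge [(array([296.9, 145.6]), 0.67)]
top lid_edge [(array([296. , 162.4]), 0.63)]
top start_top [(array([341.6, 189.6]), 0.61)]
top plate [(array([289.4, 275.3]), 0.97), (array([310. , 217.7]), 0.88), (array([354. , 259.3]), 0.87)]
top reader [(array([245.8, 212.6]), 0.7), (array([312.8, 207.9]), 0.62)]
top bottle [(array([386.7, 204.5]), 0.7), (array([298.1, 146.2]), 0.54)]
top flask [(array([379.9, 170.1]), 0.65)]
top beaker [(array([245.8, 174.9]), 0.66), (array([379.1, 167.3]), 0.4)]
top tipbox [(array([242.8, 213.3]), 0.69)]
```

```bash
python3 - <<'E'
import cv2
for c in ['scene','top']:
    i=cv2.imread(f'pics/{c}0.png'); print(i.shape)
    i=i[100:350,160:480] 
    cv2.imwrite(f'pics/{c}0z.png',cv2.resize(i,(768,600),interpolation=cv2.INTER_CUBIC))
E
```

```text
(400, 640, 3)
(400, 640, 3)
```

View pics/scene0z.png

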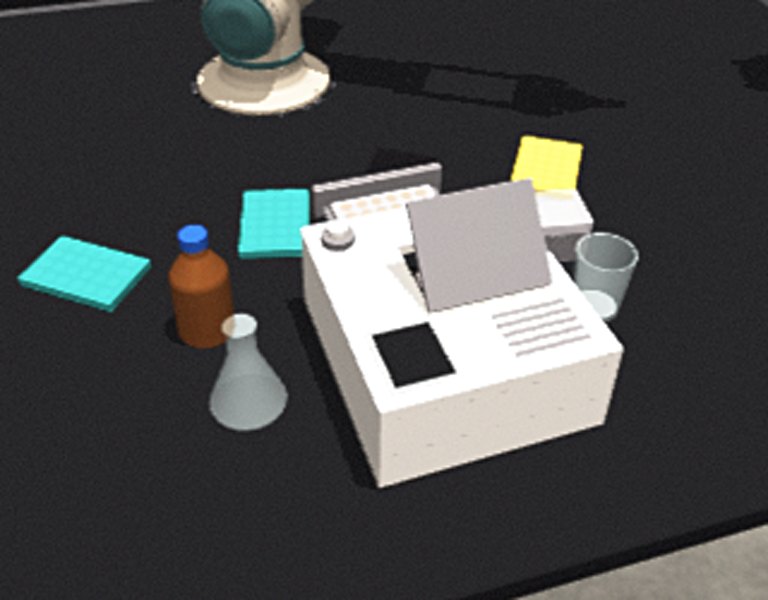

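View pics/top0z.png

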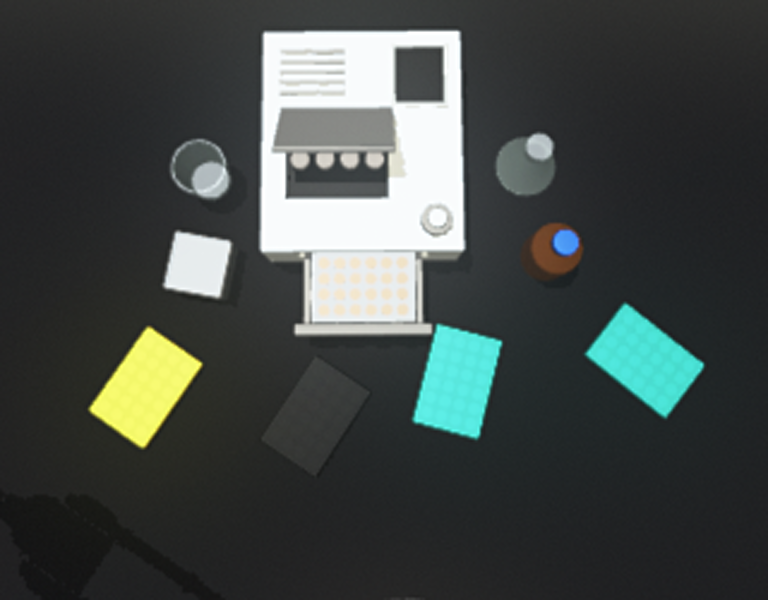

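The overhead picture shows the reader's top with corners near zoomed (260,250), (464,250), (262,31) and (461,31), and the carriage out towards the robot. The button is at (437,218). The lid is open, with its free edge at about (333,150). The tip box, beaker, flask and bottle stand clear at the sides.

```bash
python3 - <<'E'
from h import *
np.set_printoptions(precision=4,suppress=True)
f=lambda p:(p[0]/2.4+160,p[1]/2.4+100)
C=[(260,250),(464,250),(461,31),(262,31)]
W=np.array([atz('top',f(p),.115) for p in C])
print(W, [np.linalg.norm(W[i]-W[i-1]) for i in range(4)])
R=np.array([[0,.12],[0,-.12],[.27,-.12],[.27,.12]])
c=W[:,:2].mean(0);r=R-R.mean(0)
z=((W[:,0]-c[0])+1j*(W[:,1]-c[1]))@np.conj(r[:,0]+1j*r[:,1]); a=np.angle(z)
Rm=np.array([[np.cos(a),-np.sin(a)],[np.sin(a),np.cos(a)]]); o=c-Rm@R.mean(0)
print('fit',o,a)
st=atz('top',(341.6,189.6),.127);print('start',st,'pred',o+Rm@[.035,-.088])
def toR(p): return Rm.T@(np.array(p[:2])-o),p[2]
for q,a1,b1 in [('cf',(317.1,179.1),(313.4,242.5)),('hinge',(362.8,224.5),(296.9,145.6)),('edge',(354.8,178.3),(296,162.4)),('start',(296.3,193.7),(341.6,189.6))]:
    p,e=tri('scene',a1,'top',b1);print(q,p,e,toR(p))
for q,p,z in [('tipbox',(242.8,213.3),0),('bottle',(386.7,204.5),0),('beaker',(245.8,174.9),0)]:
    print(q,atz('top',p,z),toR(atz('top',p,z)))
E
```

```text
[[ 0.5303  0.1846  0.115 ]
 [ 0.5377 -0.0562  0.115 ]
 [ 0.8086 -0.0481  0.115 ]
 [ 0.8009  0.1959  0.115 ]] [np.float64(0.2708560151504829), np.float64(0.2408579372500849), np.float64(0.27100039961542827), np.float64(0.24411390204209443)]
fit [0.5344 0.0645] 0.033785294860085385
start [ 0.5765 -0.0213  0.127 ] pred [ 0.5724 -0.0223]
cf [0.4294 0.0596 0.0653] 0.011661542795548074 (array([-0.1051, -0.0013]), np.float64(0.06531715652741216))
hinge [0.7021 0.1045 0.114 ] 0.012619076496929806 (array([0.169 , 0.0343]), np.float64(0.11402574213601085))
edge [0.6314 0.1017 0.2014] 0.007363496071555383 (array([0.0982, 0.034 ]), np.float64(0.20142194205000202))
start [ 0.5732 -0.0265  0.1378] 0.012068777815786138 (array([ 0.0356, -0.0923]), np.float64(0.13781295689334871))
tipbox [0.5136 0.2789 0.    ] (array([-0.0136,  0.215 ]), np.float64(0.0))
bottle [ 0.5553 -0.172   0.    ] (array([ 0.0129, -0.2371]), np.float64(0.0))
beaker [0.6366 0.2769 0.    ] (array([0.1093, 0.2089]), np.float64(0.0))
```

```bash
cat >> h.py <<'E'
from scipy.spatial.transform import Rotation as Ro
O=np.array([.5344,.0645]);A=.034
RR=np.array([[np.cos(A),-np.sin(A)],[np.sin(A),np.cos(A)]])
def r2w(x,y,z): return np.r_[O+RR@[x,y],z]
def w2r(p): return np.r_[RR.T@(np.array(p[:2])-O),p[2]]
def plan(x,y,z,yaw=None):
    s=manip.read_state();R=Ro.from_quat(s['orientation']).as_matrix()
    d=R.T@(r2w(x,y,z)-s['ee_pos'])*100
    print('target',np.round([x,y,z],3),'dxyz cm',np.round(d,2))
def st():
    s=manip.read_state();print('t',s['clock'],'tcp R',np.round(w2r(s['ee_pos']),4),'F',np.round(s['wrist_force'],2),'w',round(s['grip_width'],4))
    return s
E
python3 - <<'E'
from h import *
np.set_printoptions(precision=4,suppress=True)
s=st();R=Ro.from_quat(s['orientation']).as_matrix();print(R)
z=R[:,2];print('z dir yaw rel reader',np.arctan2(z[1],z[0])-A)
f=lambda p:(p[0]/2.4+160,p[1]/2.4+100)
for p in [(295,325),(432,325),(295,334),(432,334),(295,330)]: print(p,w2r(atz('top',f(p),.097)))
plan(-.14,0,.20);plan(-.14,0,.083)
E
```

```text
t 1.1 tcp R [-0.2837  0.4703  0.2423] F [-0.65  0.51  0.22] w 0.0853
[[ 0.0001  0.4085  0.9128]
 [ 0.0001  0.9128 -0.4085]
 [-1.      0.0001  0.    ]]
z dir yaw rel reader -0.45480905724500753
(295, 325) [-0.0875  0.0795  0.097 ]
(432, 325) [-0.088  -0.0829  0.097 ]
(295, 334) [-0.0981  0.0794  0.097 ]
(432, 334) [-0.0986 -0.0828  0.097 ]
(295, 330) [-0.0934  0.0795  0.097 ]
target [-0.14  0.    0.2 ] dxyz cm [  4.23 -35.94  33.56]
target [-0.14   0.     0.083] dxyz cm [ 15.93 -35.94  33.56]
```

Emit:
{"fn": "step_arm", "kwargs": {"series": [{"dx": 1, "dy": -5, "dz": 4, "twist": -0.1}, {"dx": 2, "dy": -10, "dz": 9, "twist": -0.2}, {"dx": 3, "dy": -15, "dz": 14, "twist": -0.3}, {"dx": 4, "dy": -20, "dz": 18.5, "twist": -0.4}, {"dx": 4.2, "dy": -24, "dz": 22.5, "twist": -0.455}, {"dx": 4.2, "dy": -28, "dz": 26, "twist": -0.455}, {"dx": 4.2, "dy": -32, "dz": 30, "twist": -0.455}, {"dx": 4.2, "dy": -36, "dz": 33.5, "twist": -0.455}, {"dx": 4.2, "dy": -36, "dz": 33.5, "twist": -0.455}, {"dx": 4.2, "dy": -36, "dz": 33.5, "twist": -0.455}], "jaw": 0}}

```text
clock: 2.35
ee_pos: [0.3933, 0.0596, 0.2003]
orientation: [-0.011, 0.707, 0.012, 0.707]
wrist_force: [-0.5, 0.3, -0.4]
grip_width: -0.0001
```

```bash
python3 - <<'E'
from h import *
np.set_printoptions(precision=4,suppress=True)
s=st();print(Ro.from_quat(s['orientation']).as_matrix())
plan(-.14,0,.085);plan(-.1,0,.085);plan(-.02,0,.085)
save('top','top1.png')
E
```

```text
t 2.35 tcp R [-0.1412 -0.0001  0.2003] F [-0.46  0.26 -0.42] w -0.0001
[[-0.0005 -0.0328  0.9995]
 [ 0.0009  0.9995  0.0328]
 [-1.      0.0009 -0.0005]]
target [-0.14   0.     0.085] dxyz cm [11.53  0.    0.12]
target [-0.1    0.     0.085] dxyz cm [11.52  0.01  4.12]
target [-0.02   0.     0.085] dxyz cm [11.52  0.02 12.12]
```

Emit:
{"fn": "step_arm", "kwargs": {"series": [{"dx": 5}, {"dx": 10}, {"dx": 11.5}, {"dx": 11.5}, {"dx": 11.5, "dz": 1.5}, {"dx": 11.5, "dz": 2.5}, {"dx": 11.5, "dz": 3.2}, {"dx": 11.5, "dz": 4}, {"dx": 11.5, "dz": 4.6}, {"dx": 11.5, "dz": 5.2}]}}

```text
$.series[0]: bad value
```

```bash
python3 - <<'E'
from h import *
st()
i=save('top','top2.png')[100:350,160:480,::-1]
cv2.imwrite('pics/top2z.png',cv2.resize(i,(768,600),interpolation=cv2.INTER_CUBIC))
i=save('scene','scene2.png')[100:350,160:480,::-1]
cv2.imwrite('pics/scene2z.png',cv2.resize(i,(768,600),interpolation=cv2.INTER_CUBIC))
E
```

```text
t 2.4 tcp R [-0.1413  0.0005  0.2003] F [-1.06 -0.5   0.44] w 0.0003
```

View pics/scene2z.png

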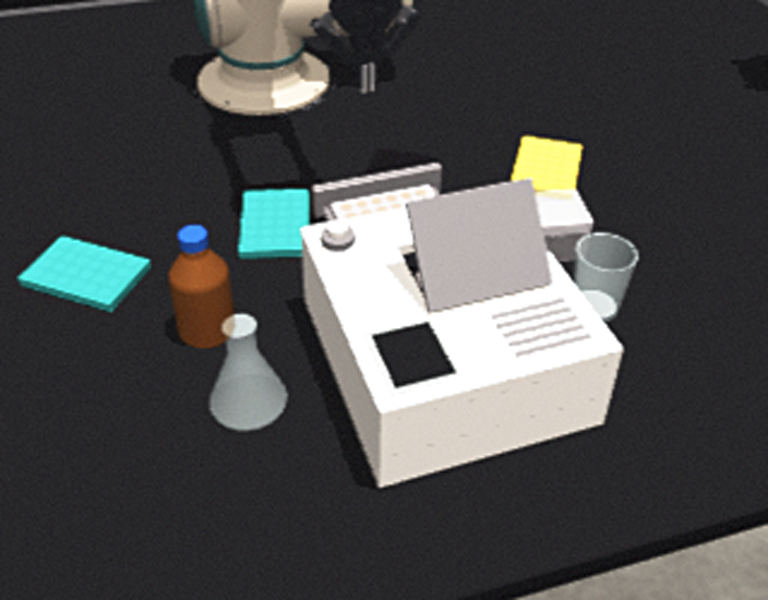

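The call was refused, so the scene is unchanged. The closed fingers hang in front of the carriage, at about zoomed (368,78). Rows need all four numbers.

Emit:
{"fn": "step_arm", "kwargs": {"series": [{"dx": 5, "dy": 0, "dz": 0, "twist": 0}, {"dx": 10, "dy": 0, "dz": 0, "twist": 0}, {"dx": 11.5, "dy": 0, "dz": 0, "twist": 0}, {"dx": 11.5, "dy": 0, "dz": 0, "twist": 0}, {"dx": 11.5, "dy": 0, "dz": 1.5, "twist": 0}, {"dx": 11.5, "dy": 0, "dz": 2.5, "twist": 0}, {"dx": 11.5, "dy": 0, "dz": 3.2, "twist": 0}, {"dx": 11.5, "dy": 0, "dz": 4, "twist": 0}, {"dx": 11.5, "dy": 0, "dz": 4.6, "twist": 0}, {"dx": 11.5, "dy": 0, "dz": 5.2, "twist": 0}]}}

```text
clock: 3.75
ee_pos: [0.445, 0.0627, 0.0852]
orientation: [-0.013, 0.707, 0.013, 0.707]
wrist_force: [-2.2, -0.9, 1.0]
grip_width: 0.0003
```

```bash
python3 - <<'E'
from h import *
st()
i=save('top','top3.png')[100:350,160:480,::-1]
cv2.imwrite('pics/top3z.png',cv2.resize(i,(768,600),interpolation=cv2.INTER_CUBIC))
i=save('scene','scene3.png')[100:350,160:480,::-1]
cv2.imwrite('pics/scene3z.png',cv2.resize(i,(768,600),interpolation=cv2.INTER_CUBIC))
E
```

```text
t 3.75 tcp R [-0.0895  0.0012  0.0852] F [-2.16 -0.94  0.97] w 0.0003
```

View pics/scene3z.png

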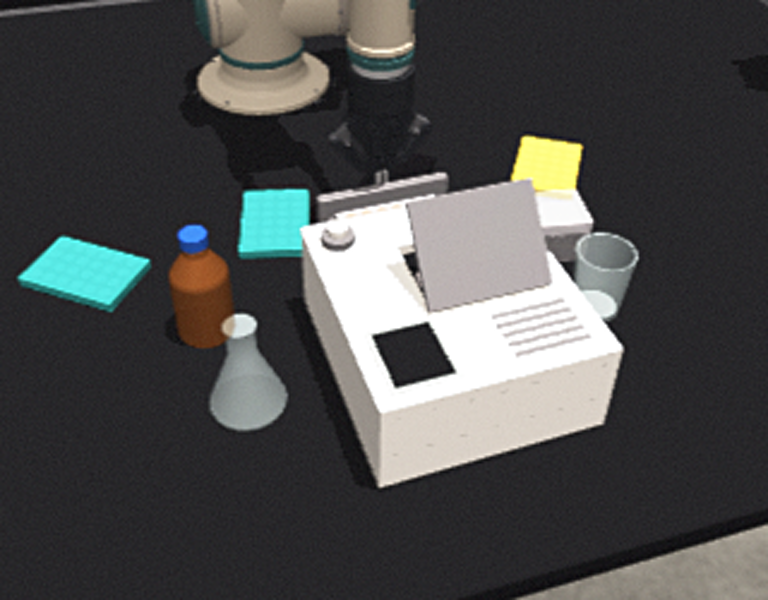

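View pics/top3z.png

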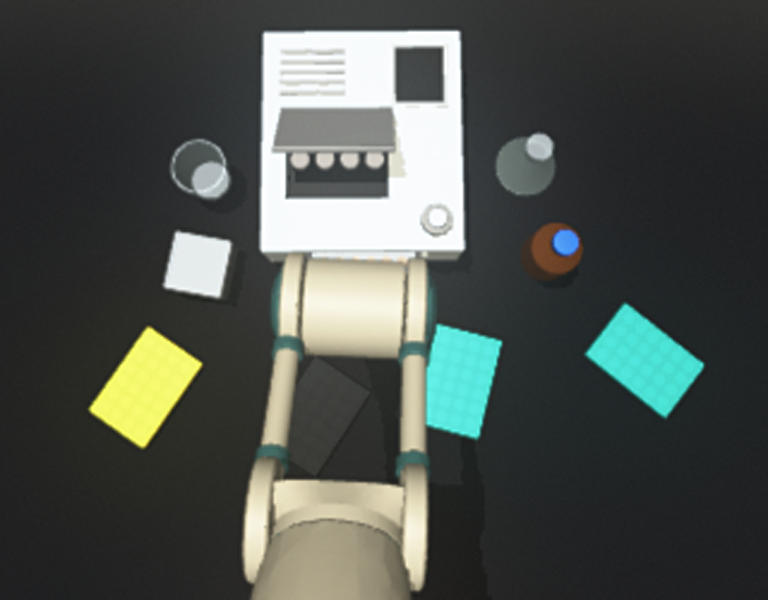

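The fingertips are on the panel at about zoomed (380,180), and the carriage has started in at about 2 N. I'll push on.

Emit:
{"fn": "step_arm", "kwargs": {"series": [{"dx": 0, "dy": 0, "dz": 0.7, "twist": 0}, {"dx": 0, "dy": 0, "dz": 1.4, "twist": 0}, {"dx": 0, "dy": 0, "dz": 2.1, "twist": 0}, {"dx": 0, "dy": 0, "dz": 2.8, "twist": 0}, {"dx": 0, "dy": 0, "dz": 3.5, "twist": 0}, {"dx": 0, "dy": 0, "dz": 4.2, "twist": 0}, {"dx": 0, "dy": 0, "dz": 4.9, "twist": 0}, {"dx": 0, "dy": 0, "dz": 5.4, "twist": 0}, {"dx": 0, "dy": 0, "dz": 5.8, "twist": 0}, {"dx": 0, "dy": 0, "dz": 6.0, "twist": 0}, {"dx": 0, "dy": 0, "dz": 6.2, "twist": 0}]}}

```text
clock: 5.22
ee_pos: [0.5082, 0.0649, 0.0854]
orientation: [-0.013, 0.707, 0.013, 0.707]
wrist_force: [-1.7, -0.5, -0.5]
grip_width: -0.0002
```

Emit:
{"fn": "step_arm", "kwargs": {"series": [{"dx": 0, "dy": 0, "dz": 0.15, "twist": 0}, {"dx": 0, "dy": 0, "dz": 0.3, "twist": 0}, {"dx": 0, "dy": 0, "dz": 0.45, "twist": 0}]}}

```text
clock: 5.6
ee_pos: [0.5098, 0.0649, 0.0854]
orientation: [-0.013, 0.709, 0.013, 0.705]
wrist_force: [-10.0, -0.6, 6.2]
grip_width: -0.0
```

Force rose to 10 N with the motion stalled, so the carriage is at its stop. I'll back off, lift and look.

Emit:
{"fn": "step_arm", "kwargs": {"series": [{"dx": 0, "dy": 0, "dz": -1.5, "twist": 0}, {"dx": 0, "dy": 0, "dz": -3, "twist": 0}, {"dx": -5, "dy": 0, "dz": -3, "twist": 0}, {"dx": -10, "dy": 0, "dz": -4, "twist": 0}, {"dx": -15, "dy": 0, "dz": -7, "twist": 0}, {"dx": -19, "dy": 0, "dz": -11, "twist": 0}, {"dx": -19, "dy": 0, "dz": -15, "twist": 0}, {"dx": -19, "dy": 0, "dz": -15, "twist": 0}]}}

```text
clock: 6.6
ee_pos: [0.3581, 0.0595, 0.2768]
orientation: [-0.013, 0.708, 0.013, 0.706]
wrist_force: [0.8, 0.2, 0.5]
grip_width: 0.0003
```

```bash
python3 - <<'E'
from h import *
np.set_printoptions(precision=4,suppress=True)
s=st()
i=save('top','top4.png')[100:350,160:480,::-1]
cv2.imwrite('pics/top4z.png',cv2.resize(i,(768,600),interpolation=cv2.INTER_CUBIC))
print(manip.pinpoint('lid_edge','top'),manip.pinpoint('start_top','top'))
i=save('scene','scene4.png')[100:350,160:480,::-1]
cv2.imwrite('pics/scene4z.png',cv2.resize(i,(768,600),interpolation=cv2.INTER_CUBIC))
print(Ro.from_quat(s['orientation']).as_matrix())
plan(.13,.03,.274);plan(.125,.03,.2)
E
```

```text
t 6.6 tcp R [-0.1763  0.001   0.2768] F [0.76 0.16 0.49] w 0.0003
[{'position': [301.2, 161.6], 'p': 0.93}] [{'position': [341.0, 191.5], 'p': 0.56}]
[[-0.0021 -0.0369  0.9993]
 [ 0.0001  0.9993  0.0369]
 [-1.      0.0001 -0.0021]]
target [0.13  0.03  0.274] dxyz cm [ 0.09  2.84 30.3 ]
target [0.125 0.03  0.2  ] dxyz cm [ 7.49  2.84 29.82]
```

View pics/scene4z.png

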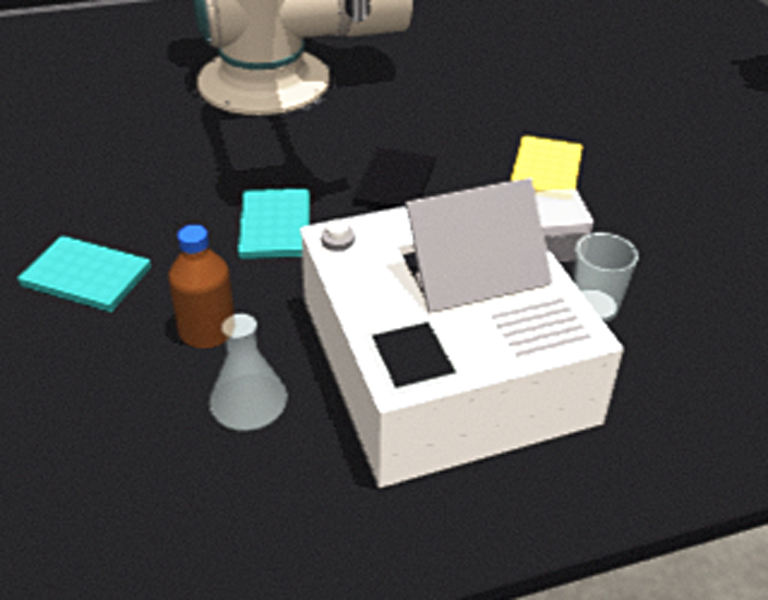

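View pics/top4z.png

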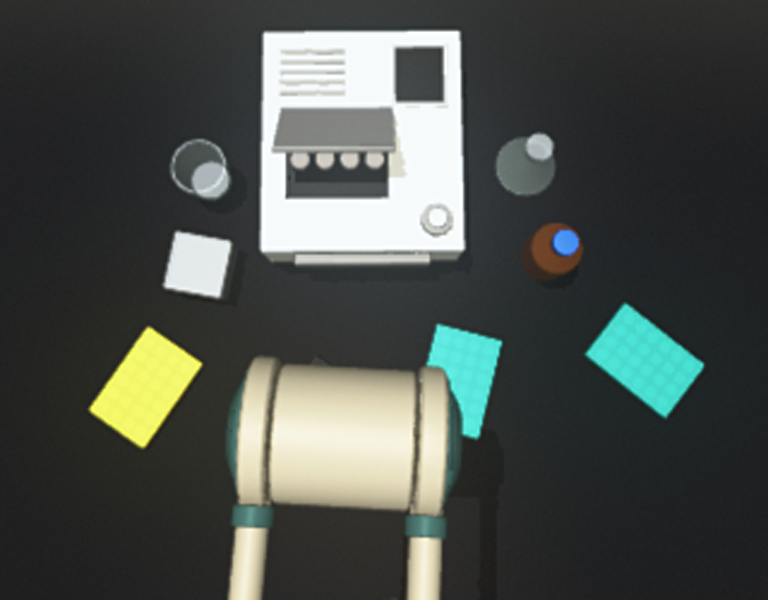

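```bash
python3 - <<'E'
from h import *
o,d=ray('top',(298,161.6))
for t in np.arange(.6,1.06,.05):
    x=.168-.11*np.cos(t)+.008*np.sin(t);z=.116+.11*np.sin(t)+.008*np.cos(t)
    print(round(t,2),round(x,4),round(z,4),np.round(w2r(atz('top',(298,161.6),z)),4), np.round(w2r(tri('scene',(354.8,178.3),'top',(298,161.6))[0]),3) if t<.61 else '')
E
```

```text
0.6 0.0817 0.1847 [0.106  0.033  0.1847] [0.101 0.03  0.204]
0.65 0.0853 0.1889 [0.1049 0.0328 0.1889] 
0.7 0.089 0.193 [0.1039 0.0325 0.193 ] 
0.75 0.093 0.1968 [0.1029 0.0323 0.1968] 
0.8 0.0971 0.2005 [0.102  0.0321 0.2005] 
0.85 0.1014 0.2039 [0.1012 0.032  0.2039] 
0.9 0.1059 0.2071 [0.1004 0.0318 0.2071] 
0.95 0.1105 0.2101 [0.0996 0.0316 0.2101] 
1.0 0.1153 0.2129 [0.0989 0.0315 0.2129] 
1.05 0.1202 0.2154 [0.0983 0.0313 0.2154]
```

The carriage panel lies flush at zoomed (362,259) in the top view, and the bystanders haven't moved. The lid stands at about 0.85 rad, with its edge at reader x 0.101, z 0.204. Next I go over the lid.

Emit:
{"fn": "step_arm", "kwargs": {"series": [{"dx": 0, "dy": 0.5, "dz": 5, "twist": 0}, {"dx": 0, "dy": 1, "dz": 10, "twist": 0}, {"dx": 0, "dy": 1.5, "dz": 15, "twist": 0}, {"dx": 0, "dy": 2, "dz": 20, "twist": 0}, {"dx": 0, "dy": 2.5, "dz": 25, "twist": 0}, {"dx": 0, "dy": 2.8, "dz": 29, "twist": 0}, {"dx": 0, "dy": 2.8, "dz": 30.3, "twist": 0}, {"dx": 0, "dy": 2.8, "dz": 30.3, "twist": 0}, {"dx": 3, "dy": 2.8, "dz": 30.3, "twist": 0}, {"dx": 6, "dy": 2.8, "dz": 30.3, "twist": 0}, {"dx": 6.8, "dy": 2.8, "dz": 30.3, "twist": 0}]}}

```text
clock: 8.18
ee_pos: [0.6605, 0.0983, 0.2053]
orientation: [-0.013, 0.71, 0.013, 0.704]
wrist_force: [-0.4, -0.6, 0.4]
grip_width: 0.0
```

```bash
python3 - <<'E'
from h import *
s=st()
i=save('scene','scene5.png')[100:350,160:480,::-1]
cv2.imwrite('pics/scene5z.png',cv2.resize(i,(768,600),interpolation=cv2.INTER_CUBIC))
for t in [(.129,.03,.196),(.119,.03,.188),(.108,.03,.175),(.099,.03,.156),(.094,.03,.135)]: plan(*t)
E
```

```text
t 8.175 tcp R [0.1271 0.0295 0.2053] F [-0.39 -0.6   0.41] w 0.0
target [0.129 0.03  0.196] dxyz cm [0.94 0.05 0.14]
target [0.119 0.03  0.188] dxyz cm [ 1.75  0.05 -0.85]
target [0.108 0.03  0.175] dxyz cm [ 3.05  0.05 -1.94]
target [0.099 0.03  0.156] dxyz cm [ 4.96  0.05 -2.83]
target [0.094 0.03  0.135] dxyz cm [ 7.07  0.06 -3.31]
```

View pics/scene5z.png

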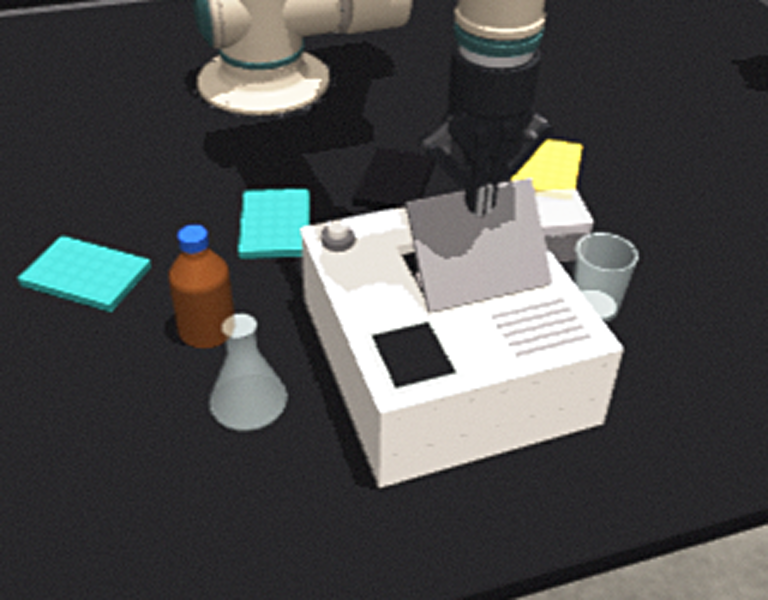

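The fingertips are on the far side of the lid's free edge, at about zoomed (485,210) and just above its upper face. I'll press along the lid's arc.

Emit:
{"fn": "step_arm", "kwargs": {"series": [{"dx": 0.5, "dy": 0, "dz": 0, "twist": 0}, {"dx": 1.0, "dy": 0, "dz": 0, "twist": 0}, {"dx": 1.4, "dy": 0, "dz": -0.4, "twist": 0}, {"dx": 1.8, "dy": 0, "dz": -0.9, "twist": 0}, {"dx": 2.4, "dy": 0, "dz": -1.4, "twist": 0}, {"dx": 3.1, "dy": 0, "dz": -1.9, "twist": 0}]}}

```text
clock: 8.98
ee_pos: [0.6411, 0.0976, 0.1743]
orientation: [-0.013, 0.71, 0.013, 0.704]
wrist_force: [-0.0, 1.0, 1.0]
grip_width: 0.0
```

Emit:
{"fn": "step_arm", "kwargs": {"series": [{"dx": 0.6, "dy": 0, "dz": -0.4, "twist": 0}, {"dx": 1.2, "dy": 0, "dz": -0.7, "twist": 0}, {"dx": 1.8, "dy": 0, "dz": -0.9, "twist": 0}, {"dx": 2.4, "dy": 0, "dz": -1.1, "twist": 0}, {"dx": 2.9, "dy": 0, "dz": -1.3, "twist": 0}, {"dx": 3.3, "dy": 0, "dz": -1.4, "twist": 0}, {"dx": 3.6, "dy": 0, "dz": -1.4, "twist": 0}]}}

```text
clock: 9.85
ee_pos: [0.6267, 0.0971, 0.1382]
orientation: [-0.013, 0.71, 0.013, 0.704]
wrist_force: [-0.1, 0.7, 1.1]
grip_width: -0.0002
```

```bash
python3 - <<'E'
from h import *
s=st()
i=save('scene','scene6.png')[100:350,160:480,::-1]
cv2.imwrite('pics/scene6z.png',cv2.resize(i,(768,600),interpolation=cv2.INTER_CUBIC))
E
```

```text
t 9.85 tcp R [0.0933 0.0294 0.1382] F [-0.09  0.71  1.06] w -0.0002
```

View pics/scene6z.png

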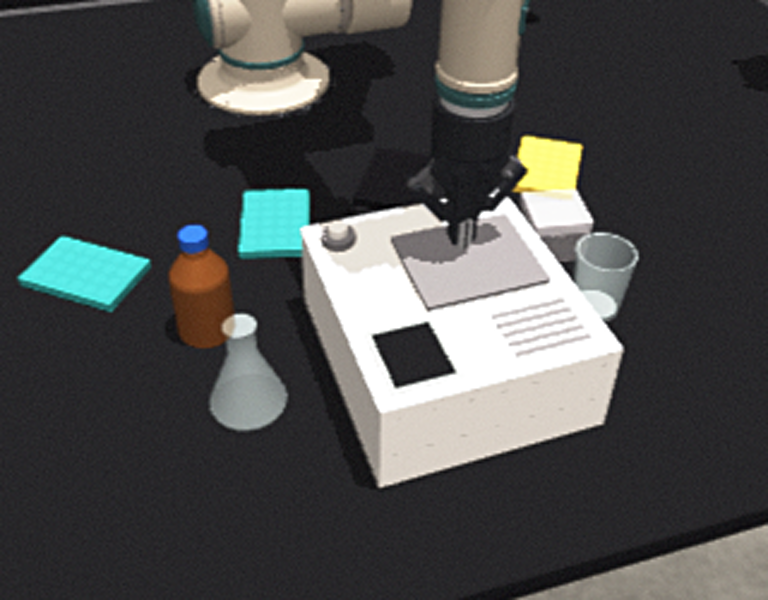

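The lid is almost flat, with the fingertips near its free edge at about zoomed (465,235). I'll press until the force rises.

Emit:
{"fn": "step_arm", "kwargs": {"series": [{"dx": 0.2, "dy": 0, "dz": 0, "twist": 0}, {"dx": 0.4, "dy": 0, "dz": 0, "twist": 0}, {"dx": 0.6, "dy": 0, "dz": 0, "twist": 0}, {"dx": 0.7, "dy": 0, "dz": 0, "twist": 0}]}}

```text
clock: 10.4
ee_pos: [0.6263, 0.0971, 0.1348]
orientation: [-0.013, 0.71, 0.013, 0.704]
wrist_force: [-7.0, -0.2, 21.3]
grip_width: -0.0003
```

The lid is on its stop: TCP z 0.1348 as expected, at 21 N. Next I lift and go over the button.

Emit:
{"fn": "step_arm", "kwargs": {"series": [{"dx": -2, "dy": 0, "dz": 0, "twist": 0}, {"dx": -5, "dy": 0, "dz": 0, "twist": 0}, {"dx": -5.5, "dy": -4, "dz": -2, "twist": 0}, {"dx": -5.5, "dy": -8, "dz": -4, "twist": 0}, {"dx": -5.5, "dy": -11.8, "dz": -5.7, "twist": 0}, {"dx": -5.5, "dy": -11.8, "dz": -5.7, "twist": 0}, {"dx": -5.5, "dy": -11.8, "dz": -5.7, "twist": 0}]}}

```text
clock: 11.28
ee_pos: [0.5744, -0.0227, 0.1902]
orientation: [-0.013, 0.709, 0.013, 0.705]
wrist_force: [-0.4, -0.1, -0.1]
grip_width: 0.0001
```

```bash
python3 - <<'E'
from h import *
s=st()
i=save('scene','scene7.png')[100:350,160:480,::-1]
cv2.imwrite('pics/scene7z.png',cv2.resize(i,(768,600),interpolation=cv2.INTER_CUBIC))
i=save('wrist','wrist7.png');cv2.imwrite('pics/wrist7b.png',i[:,:,::-1])
print(manip.pinpoint('start_top','wrist'),manip.pinpoint('lid_edge','wrist'),manip.pinpoint('start_top','scene'))
for r in manip.pinpoint('start_top','wrist'): print(w2r(atz('wrist',r['position'],.13)))
plan(.035,-.088,.145)
E
```

```text
t 11.275 tcp R [ 0.037  -0.0885  0.1902] F [-0.38 -0.07 -0.11] w 0.0001
[{'position': [316.4, 214.6], 'p': 0.75}, {'position': [396.8, 145.4], 'p': 0.56}] [{'position': [474.7, 239.6], 'p': 0.87}] [{'position': [299.1, 192.0], 'p': 0.43}]
[ 0.03745999 -0.0891364   0.13      ]
[-0.01151815 -0.03571853  0.13      ]
target [ 0.035 -0.088  0.145] dxyz cm [ 4.5  -0.01 -0.17]
```

View pics/scene7z.png

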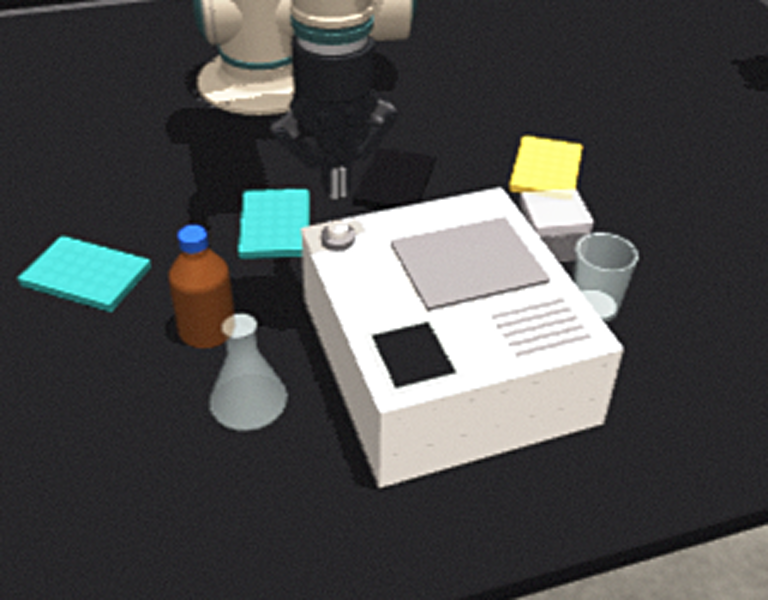

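View pics/wrist7b.png

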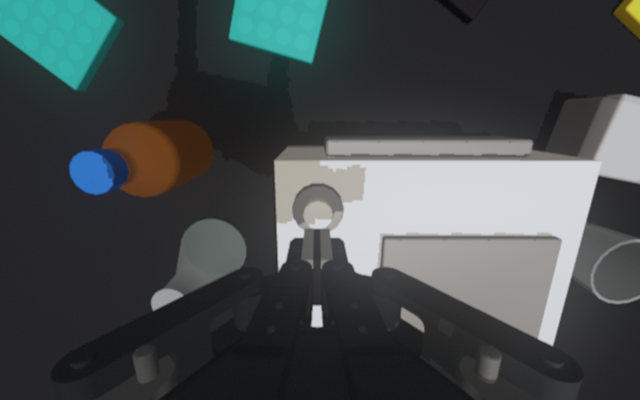

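The lid lies flat and the carriage panel is flush. The fingertips are right over the button, at wrist pixel (317,212). I'll press down gradually.

Emit:
{"fn": "step_arm", "kwargs": {"series": [{"dx": 2.5, "dy": 0, "dz": -0.1, "twist": 0}, {"dx": 4.0, "dy": 0, "dz": -0.1, "twist": 0}, {"dx": 4.4, "dy": 0, "dz": -0.1, "twist": 0}, {"dx": 4.7, "dy": 0, "dz": -0.1, "twist": 0}, {"dx": 4.7, "dy": 0, "dz": -0.1, "twist": 0}]}}

```text
clock: 12.2
ee_pos: [0.5728, -0.0219, 0.1436]
orientation: [-0.013, 0.71, 0.014, 0.704]
wrist_force: [-2.9, 2.1, 4.1]
grip_width: -0.0001
```

Emit:
{"fn": "step_arm", "kwargs": {"series": [{"dx": 0.2, "dy": 0, "dz": 0, "twist": 0}, {"dx": 0.4, "dy": 0, "dz": 0, "twist": 0}, {"dx": 0.4, "dy": 0, "dz": 0, "twist": 0}]}}

```text
clock: 12.58
ee_pos: [0.573, -0.022, 0.1419]
orientation: [-0.014, 0.709, 0.013, 0.705]
wrist_force: [-5.4, 1.7, 13.9]
grip_width: 0.0003
```

Emit:
{"fn": "step_arm", "kwargs": {"series": [{"dx": 0.2, "dy": 0, "dz": 0, "twist": 0}, {"dx": 0.3, "dy": 0, "dz": 0, "twist": 0}, {"dx": 0.3, "dy": 0, "dz": 0, "twist": 0}]}}

```text
clock: 12.95
ee_pos: [0.573, -0.0219, 0.1418]
orientation: [-0.014, 0.708, 0.013, 0.706]
wrist_force: [-6.6, 1.3, 17.2]
grip_width: 0.0003
```

Emit:
{"fn": "step_arm", "kwargs": {"series": [{"dx": -0.3, "dy": 0, "dz": 0, "twist": 0}, {"dx": -0.3, "dy": 0, "dz": 0, "twist": 0}]}}

```text
clock: 13.2
ee_pos: [0.5738, -0.0222, 0.1455]
orientation: [-0.014, 0.707, 0.013, 0.706]
wrist_force: [-0.7, 0.5, 1.6]
grip_width: -0.0001
```

Emit:
{"fn": "step_arm", "kwargs": {"series": [{"dx": -0.2, "dy": 0, "dz": 0, "twist": 0}, {"dx": -0.2, "dy": 0, "dz": 0, "twist": 0}]}}

```text
clock: 13.45
ee_pos: [0.5742, -0.0224, 0.1474]
orientation: [-0.014, 0.707, 0.013, 0.707]
wrist_force: [-0.3, 0.4, 2.1]
grip_width: -0.0001
```

Emit:
{"fn": "step_arm", "kwargs": {"series": [{"dx": -0.2, "dy": 0, "dz": 0, "twist": 0}, {"dx": -0.2, "dy": 0, "dz": 0, "twist": 0}]}}

```text
clock: 13.7
ee_pos: [0.5744, -0.0226, 0.1491]
orientation: [-0.014, 0.707, 0.013, 0.707]
wrist_force: [-0.3, -0.2, 0.6]
grip_width: -0.0
```

Emit:
{"fn": "step_arm", "kwargs": {"series": [{"dx": -0.2, "dy": 0, "dz": 0, "twist": 0}, {"dx": -0.2, "dy": 0, "dz": 0, "twist": 0}]}}

```text
clock: 13.95
ee_pos: [0.5746, -0.0226, 0.1511]
orientation: [-0.014, 0.707, 0.013, 0.707]
wrist_force: [0.1, 0.7, -0.9]
grip_width: -0.0
```

The force fell off like a spring over about 6 mm (TCP z 0.142 to 0.148), with a firm stop at the bottom, so that was full travel. I'll retreat and check.

Emit:
{"fn": "step_arm", "kwargs": {"series": [{"dx": -4, "dy": 0, "dz": 0, "twist": 0}, {"dx": -9, "dy": 0, "dz": -2, "twist": 0}, {"dx": -13, "dy": 2, "dz": -7, "twist": 0}, {"dx": -13, "dy": 4, "dz": -13, "twist": 0}, {"dx": -13, "dy": 6, "dz": -19, "twist": 0}, {"dx": -13, "dy": 6, "dz": -22, "twist": 0}, {"dx": -13, "dy": 6, "dz": -22, "twist": 0}]}}

```text
clock: 14.82
ee_pos: [0.35, 0.0295, 0.2815]
orientation: [-0.014, 0.707, 0.013, 0.707]
wrist_force: [1.2, 0.2, 0.9]
grip_width: -0.0001
```

```bash
python3 - <<'E'
from h import *
s=st()
for c in ['scene','top']:
    i=save(c,c+'8.png')[100:350,160:480,::-1]
    cv2.imwrite(f'pics/{c}8z.png',cv2.resize(i,(768,600),interpolation=cv2.INTER_CUBIC))
E
```

```text
t 14.825 tcp R [-0.1855 -0.0287  0.2815] F [1.2  0.2  0.87] w -0.0001
```

View pics/scene8z.png

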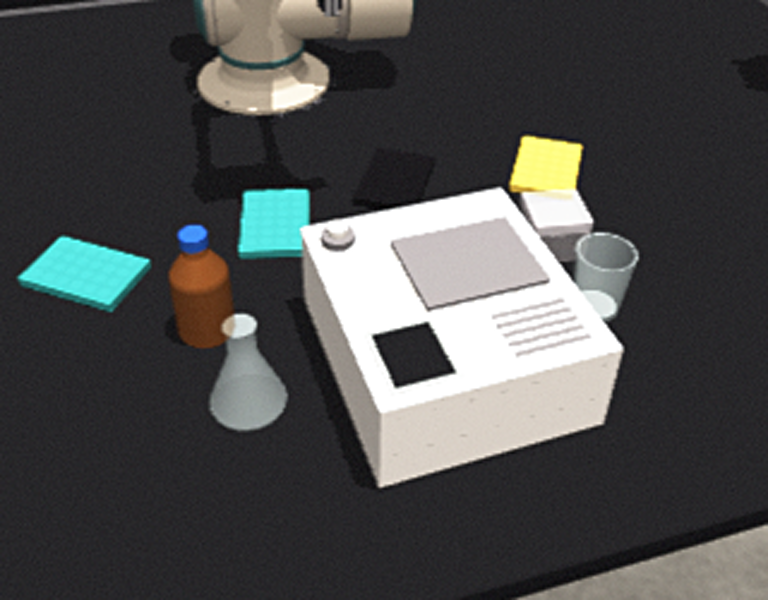

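View pics/top8z.png

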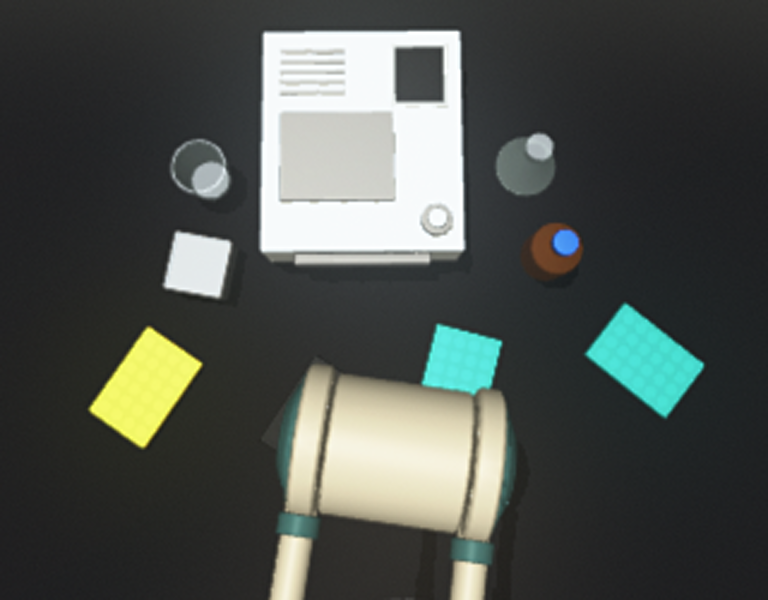

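In the last pictures the lid lies flat, at zoomed (337,155) in the top view. The panel is flush at (362,259), the button is up at (437,218), and nothing else has moved. I'm handing in.

```bash
python3 -c "
from cell import manip
print(manip.close_job())"
```

```text
the job is handed in; nothing more can be done
None
```

I closed the plate reader and pressed its start button, then handed the job in at about 15 s. The hand-in reports no verdict.

- **Carriage:** I pushed it in with closed fingertips until it stalled at 10 N. The panel front then stood about 14 mm in front of the reader's face, which is the home position.
- **Lid:** I pressed it down along its arc until it stopped at 21 N. The fingertips were then at 124 mm, the height of the shut lid.
- **Start button:** I pressed it to a firm stop at 17 N. On release the force fell off like a spring over about 6 mm, its full travel, and the button came back up.

The last pictures show the panel flush, the lid flat, the button up, the bystanders where they started and the arm clear of everything. I could not see the sample plate once the carriage was home; it was last in view, undisturbed, during the slow push. One move call was refused because its rows lacked some values, and nothing moved. The networks' two-camera positions were off by about 1 cm between rays, so I relied on the reader's edges in the top view and on contact forces. No other checks failed or disagreed.

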